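# Prop the chest lid on its stay and take out the pressing block

## Robot

A 6-joint arm with a two-finger parallel gripper is mounted at the origin on a cart in front of the work surface, level with it; the furniture and walls round the work are solid. World frame = base frame: x ahead of the robot, y to its left, z up, the work surface at z = 0. Lengths are in m, angles in rad, forces in N, time in s.
With the tool pointing down it reaches from about 0.35 to 0.85 m from the base axis. Payload 8.1 kg.
Tool frame: the origin (TCP) lies at the very end of the fingers, on their centre line; the grasp point (between the pads) lies 19 mm behind it; z points along the fingers, y is the direction in which the jaws open and shut (so a half turn about z gives the same grasp; the last joint's range is limited). The gripper opens to 93 mm and grips with 3 to 60 N. Pads are 15 mm wide; open, the fingers measure 128 mm over their backs; the gripper's body (75 mm by 188 mm) begins 65 mm behind the grasp point.
Start: joints at [-1.194, 0.13, 1.488, -0, 1.523, -0.085], TCP at [0.267, -0.537, 0.219] pointing down, gripper open.
Joint ranges: [-2.96, 2.96], [-0.89, 2.26], [0.02, 2.5], [-1.34, 4.48], [0, 2.73], [-2.66, 2.66]. Speed limits (rad/s): [2.39, 2.39, 2.79, 3.14, 3.14, 3.14].

## Interface

Orientations are given as a rotation vector (axis times angle).
In Python, from plant import robot gives the robot as it stands.
- The arm moves only by the shell command python3 -m inch 'ROWS' [FORCE]. ROWS is JSON, a list that holds one entry, the list of rows, each a list of 7 numbers: the shift along the tool's x, y, z in cm, then the turn, a rotation vector about the tool's x, y, z in degrees, then the gripper command: -1 is fully open, 1 is shut, values between are in proportion. A call has 1 to 5 rows; each row shifts and turns the commanded pose from where the row before left it, along the tool's axes as they then stand; what a row does not reach is not made up. A row lasts 1/10 s, in which the tool goes at most 50 mm and 8.59 degrees, less where a joint would pass 70% of its speed; a pose out of reach is approached as far as the arm can. A call with a gripper value outside its range is refused whole. The fingers move at their own pace and stop on an object; FORCE is the grip in N (left out, the last holds). Time passes only in rows, so rows that do not move let the fingers close. It gives the time, the measured TCP pose, the force and the opening at its end, in the units of the state.
- robot.read_state(): the state, without advancing time (a new reading comes with each control period).
- robot.read_camera(name): name is "side" or "top"; returns a dict with "image" (420x560x3 uint8, blue, green, red), "K" (3x3 intrinsics, pixels), "R" (3x3) and "t" (3): a world point X has camera coordinates R X + t. Camera axes: x right, y down, z forward; pixel columns grow to the right and rows downward; lengths in m; the calibration is good to about 2 mm. A picture is of the moment at which its call begins. There is no depth.
- robot.close_job(): hands the job in, once; it reports no verdict.
The state is a dict: "t": time; "q": joint angles; "dq": joint speeds; "joint_torque": joint torques, N m; "tool_pos": TCP position; "orientation": TCP orientation; "force": force on the tool from outside, world axes, zero at the start; "wrist_torque": the same for the moment, N m; "opening": finger opening in m.
Only numpy, scipy, OpenCV 4.12 (cv2) and the standard library are available. Lean on these libraries where they do the work, as an engineer would, in place of code of your own. Each camera call takes 0.05 s, during which the arm holds its last target. There are 200 camera calls.

## Task

Raise the lid of the wooden chest by its handle until the steel stay at its side has dropped behind the catch on the rail, then let the lid down gently until the stay carries it and let go; do not let the lid drop. With the lid propped, take the cork pressing block out of the chest and lay it flat in the card tray on the right. Leave the lid propped, and leave the bottles and the glue stick where they stand.

Things in the scene. Friction and masses are not known exactly. Their poses are not given: they have to be found in the camera images.
- chest: fixed wooden chest, open box 220 (x) x 240 (y) x 64 (z) mm, walls and floor 9 mm thick, closed by the hinged lid. Origin: centre of its underside; x points from the front (robot side) to the hinge side, z up
- hinge (a point): middle of the lid's hinge axis, on the chest at (110, 0, 70) mm of the chest's frame; the axis runs along the chest's y; the point's axes are the chest's
- rail (a point): middle of the top of a level steel rail (160 x 24 mm) on the outside of the chest's right (-y) wall, 30 mm above the table, running along the chest's x. On it sits the catch: a steel wedge 9 mm high, rising gently toward the hinge and ending there in an upright rear face, which lies 28 to 42 mm hingeward of this point. Where it is set differs from start to start and is not reported
- lid (a joint): angle of the lid in rad: 0 shut, grows as it opens, stop at 1.55. Panel 226 x 246 x 12 mm, mid-thickness at the hinge axis, front edge 225 mm from the axis; 0.4 to 0.65 kg; falls shut by itself, but is nearly balanced when upright. Once it has been raised to 1.52 the stay's foot has dropped behind the catch; let down again, the stay takes its weight somewhere between 1.23 and 1.40, depending on where the catch is set
- handle (a point): middle of the lid's bow handle: a round steel bar 14 mm thick, 120 mm long, parallel to the hinge axis, 45 mm above the lid's top face on a post at each end, free beneath. Lid shut: 195 mm in front of the hinge axis and 51 mm above it; it turns with the lid. Axes are the lid's (y along the bar, z away from the lid's top). The bar can turn between the fingers
- stay: steel bar 6 mm thick, 135 mm long, at the right (-y) side of the lid, hinged freely on it 80 mm from the hinge axis (origin at that pivot). Its foot, a roller 10 mm across, rests on the rail, rolls toward the hinge by itself as the lid rises, rides over the wedge and drops behind it. Not to be handled
- cork_block: plain brown cork block 60 (x) x 95 (y) x 38 (z) mm, 60 g, lying flat on the chest's floor in its front half. Origin: centre of its underside, z up
- card_tray: shallow pale card tray, fixed to the table right of the chest, 94 (x) x 142 (y) x 16 (z) mm outside, 84 x 134 mm inside, floor 2 mm thick. Origin: centre of its underside, long side along its y
- bottle_a: brown bottle 60 mm across, 130 mm high, standing left of the chest; bystander. Origin: centre of its underside
- bottle_b: brown bottle 54 mm across, 118 mm high, standing left of the chest; bystander. Origin: centre of its underside
- glue_stick: glue stick 27 mm across, 93 mm high, standing left of the chest; bystander. Origin: centre of its underside
Not all that is in view belongs to the job. There is more than one size of the card_tray; the job needs the middle-sized.

How it is judged:
On the way, in this order (a step that is already met when the one before it is completed fails the run):
1. the lid stands propped on its stay, let go and at rest (value of joint lid between 1.18 and 1.43 rad and velocity of joint lid between -0.05 and 0.05 rad/s and contact force between stay and anything else above 0.2 N and contact force between the fingers and anything else below 0.2 N), for 0.3 s.
2. the cork block is lifted out of the chest with the lid propped (height (world z) of cork_block above 0.07 m and value of joint lid above 1.18 rad).
At the end, for the whole second after the job is handed in: The lid stands at rest at 1.18 to 1.43 rad, carried by its stay; the cork block lies at rest and flat (within 0.06 rad, right way up) on the floor of the card tray (underside less than 6 mm above the tray's underside, centre within 20 mm in x and 30 mm in y of the tray's) (value of joint lid between 1.18 and 1.43 rad and velocity of joint lid between -0.05 and 0.05 rad/s and contact force between stay and anything else above 0.2 N and x of cork_block in the frame of card_tray between -0.02 and 0.02 m and y of cork_block in the frame of card_tray between -0.03 and 0.03 m and z of cork_block in the frame of card_tray below 0.006 m and angle between cork_block's own z axis and vertical below 0.06 rad and linear speed of cork_block below 0.02 m/s); the robot touches nothing.
It fails at once if the lid is let drop (closing faster than 1 rad/s) (velocity of joint lid below -1 rad/s).
It fails at once if a bystander is disturbed (moved more than 30 mm) (distance of any of bottle_a, bottle_b, glue_stick from where it was at the start of the episode above 0.03 m).
It also fails if it takes over 70 s, if anything falls off the work surface, if the arm or the gripper's body presses on something with over 40 N, if the wrist force passes 120 N, or if a joint passes its speed limit or range.

## Working session

There is one attempt and no reset: what is moved stays moved. The work goes in short steps, Python scripts to look and compute and a shell command to move; the robot and the scene stay as the last step left them, time stands still between calls to the robot, and variables do not carry over. Pictures are saved under pics/ and viewed, about 8 in all and at most 12, crops included, and the job is handed in when it is done.

```bash
ls; mkdir -p pics
python3 - <<'E'
from plant import robot
import cv2,numpy as np
for n in("top","side"):
    c=robot.read_camera(n); cv2.imwrite(f"pics/{n}0.png",c["image"]); np.savez(f"{n}0.npz",**c)
    print(n,np.round(c["K"],1).tolist(),np.round(c["R"],3).tolist(),np.round(c["t"],3).tolist())
s=robot.read_state(); print({k:np.round(v,3).tolist() for k,v in s.items()})
E
```

```text
pics
top [[415.9, 0.0, 273.9], [0.0, 415.9, 209.8], [0.0, 0.0, 1.0]] [[0.02, -1.0, -0.002], [-0.992, -0.019, -0.121], [0.121, 0.005, -0.993]] [-0.098, 0.569, 1.674]
side [[406.8, 0.0, 278.5], [0.0, 406.8, 210.6], [0.0, 0.0, 1.0]] [[-0.999, -0.041, 0.015], [-0.033, 0.505, -0.863], [0.028, -0.862, -0.506]] [0.546, 0.152, 1.41]
{'t': 0.1, 'q': [-1.194, 0.131, 1.489, 0.0, 1.523, -0.085], 'dq': [0.002, -0.001, -0.001, 0.0, 0.001, 0.0], 'joint_torque': [0.002, -56.134, -49.309, 0.077, 0.029, -0.0], 'tool_pos': [0.267, -0.537, 0.218], 'orientation': [-3.057, -0.719, 0.0], 'force': [0.252, -0.996, 0.502], 'wrist_torque': [0.018, 0.044, 0.03], 'opening': 0.093}
```

View pics/top0.png

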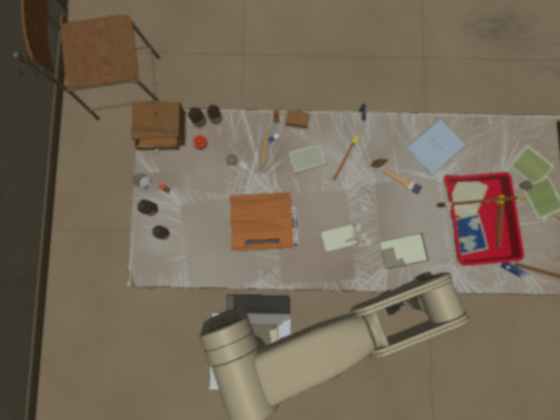

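View pics/side0.png

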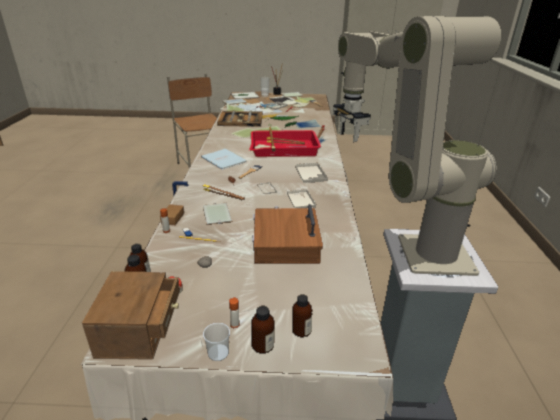

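Chest lies at top px (231–291, 194–250), handle at about (262,241), and pale trays at (338,237), (404,251) and (308,158). I'll enlarge the area and measure.

```bash
cat > h.py <<'E'
import numpy as np,cv2
from scipy.spatial.transform import Rotation as Ro
def ray(c,uv):
    uv=np.atleast_2d(np.asarray(uv,float)); d=np.c_[uv,np.ones(len(uv))]@np.linalg.inv(c["K"]).T@c["R"]
    return -c["R"].T@c["t"],d
def onz(c,uv,z):
    o,d=ray(c,uv); return o+d*((z-o[2])/d[:,2])[:,None]
def proj(c,X):
    p=(np.atleast_2d(X)@c["R"].T+c["t"])@c["K"].T; return p[:,:2]/p[:,2:]
E
python3 - <<'E'
from h import *
t=dict(np.load("top0.npz")); im=t["image"]
a=cv2.resize(im[145:300,215:440],None,fx=3.5,fy=3.5,interpolation=cv2.INTER_CUBIC); 
s=dict(np.load("side0.npz"))["image"]
b=cv2.resize(s[140:270,190:350],None,fx=4.9,fy=4.5,interpolation=cv2.INTER_CUBIC)
cv2.imwrite("pics/c1.png",a);cv2.imwrite("pics/c2.png",b)
hsv=cv2.cvtColor(im,cv2.COLOR_BGR2HSV)
m=cv2.inRange(hsv,(3,120,80),(16,255,255)); m[:, :215]=0;m[:,310:]=0;m[:185]=0;m[262:]=0
m=cv2.morphologyEx(m,cv2.MORPH_CLOSE,np.ones((5,5)))
c=max(cv2.findContours(m,0,1)[0],key=cv2.contourArea); r=cv2.minAreaRect(c)
w=onz(t,cv2.boxPoints(r),.076); print("lid",np.round(w,3).tolist(),w.mean(0))
for u in((338,237),(404,251),(308,158)):
    x,y=u; print(u,im[y-6:y+7:6,x-10:x+11:10].tolist(), im[y-25,x].tolist())
E
```

```text
lid [[0.619, 0.094, 0.076], [0.638, -0.149, 0.076], [0.419, -0.164, 0.076], [0.4, 0.075, 0.076]] [ 0.51893248 -0.03586851  0.076     ]
(338, 237) [[[153, 175, 170], [158, 180, 176], [158, 181, 175]], [[160, 181, 175], [159, 179, 174], [156, 177, 172]], [[160, 179, 175], [158, 177, 173], [158, 178, 173]]] [118, 131, 139]
(404, 251) [[[159, 179, 175], [159, 180, 175], [158, 181, 174]], [[136, 156, 155], [157, 179, 173], [159, 181, 175]], [[109, 125, 131], [158, 177, 173], [159, 181, 175]]] [124, 136, 142]
(308, 158) [[[134, 150, 144], [131, 148, 141], [133, 149, 143]], [[129, 146, 140], [133, 149, 143], [134, 151, 144]], [[132, 146, 141], [130, 147, 141], [136, 149, 147]]] [122, 133, 140]
```

View pics/c1.png

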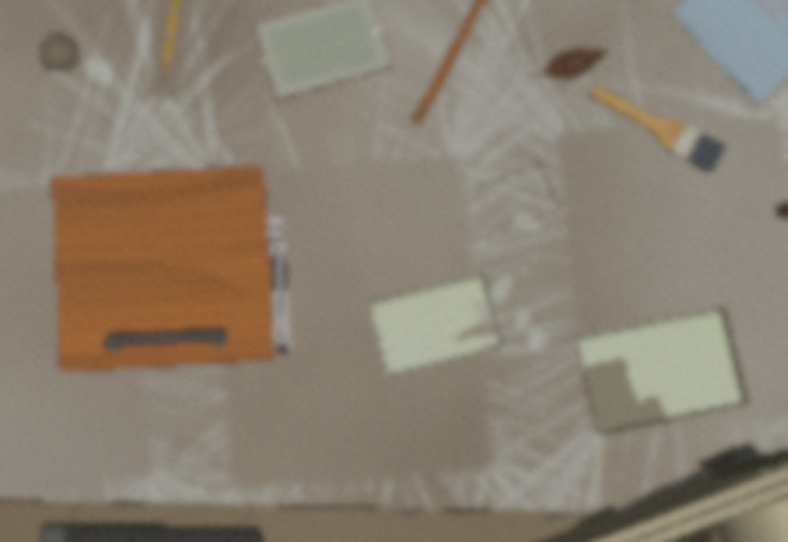

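View pics/c2.png

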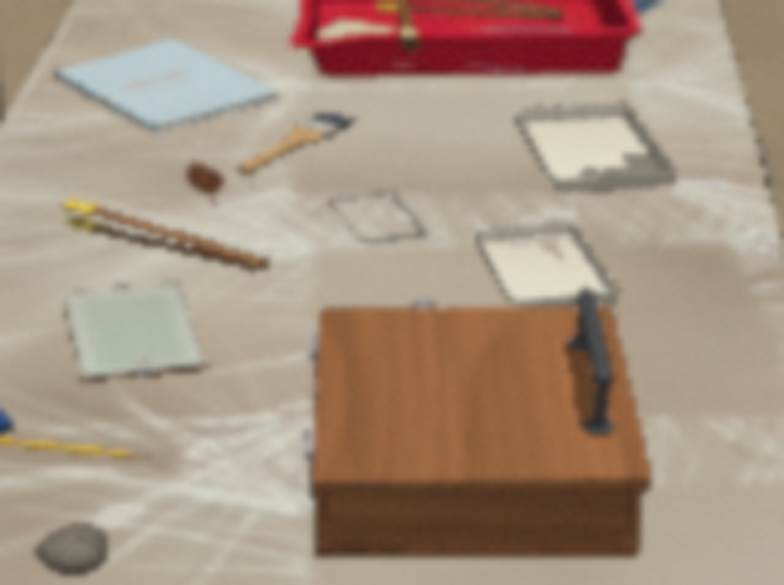

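The crop shows two pale trays, at px (338,237) and (404,251), plus a faint small outline in the side view at about (266,188). The flat green item at (308,158) looks like a cutting mat. I'll measure the sizes to pick the tray.

Run:
```python
from h import *
t=dict(np.load("top0.npz")); im=t["image"].astype(int)
def show(n,w):
    w=w[:,:2]; c=w.mean(0); e=w[1]-w[0],w[2]-w[1]; L=[np.linalg.norm(a) for a in e]; l=e[int(np.argmax(L))]
    print(n,"c",c.round(4),"sz",np.round(L,3),"long dir deg",np.degrees(np.arctan2(l[1],l[0])).round(1))
G=im[...,1]-im[...,2]  # greenish-pale
for n,u in(("mid",(338,237)),("big",(404,251)),("mat",(308,158))):
    m=(im[...,1]-im[...,2]>1).astype(np.uint8)*255
    mm=np.zeros_like(m); x,y=u; mm[y-26:y+26,x-30:x+30]=m[y-26:y+26,x-30:x+30]
    mm=cv2.morphologyEx(mm,cv2.MORPH_OPEN,np.ones((3,3)))
    c=max(cv2.findContours(mm,0,1)[0],key=cv2.contourArea); c=cv2.convexHull(c)
    show(n,onz(t,cv2.boxPoints(cv2.minAreaRect(c)),.014))
# manual corners from 3.5x crop
f=lambda P:np.array(P)/3.5+[215,145]-0.36
show("mid man",onz(t,f([(371,305),(484,277),(498,345),(391,374)]),.012))
show("big man",onz(t,f([(579,340),(722,308),(747,402),(605,433)]),.012))
show("handle",onz(t,f([(105,335),(226,328),(226,342),(105,350)]),.121))
s=dict(np.load("side0.npz"))
g=lambda P:np.array(P)/[4.9,4.5]+[190,140]-0.39
show("small side",onz(s,g([(331,199),(395,192),(424,236),(365,242)]),.01))
print(onz(s,g([(331,199),(395,192),(424,236),(365,242)]),.01))
show("mid side",onz(s,g([(478,230),(578,227),(618,295),(515,303)]),.012))
# handle bar in side view: line ends (top/near, axis)
show("big side",onz(s,g([(516,118),(632,108),(674,178),(563,187)]),.012))
```

```text
mid c [ 0.4639 -0.3566] sz [0.133 0.083] long dir deg -74.9
big c [ 0.4153 -0.6207] sz [0.173 0.109] long dir deg -77.3
mat c [ 0.7972 -0.2216] sz [0.134 0.083] long dir deg -72.1
mid man c [ 0.4634 -0.3584] sz [0.138 0.082] long dir deg -75.0
big man c [ 0.4154 -0.6251] sz [0.174 0.113] long dir deg -76.4
handle c [ 0.4362 -0.0434] sz [0.134 0.015] long dir deg -85.6
small side c [ 0.6165 -0.4442] sz [0.061 0.099] long dir deg 108.5
[[ 0.66277655 -0.47999785  0.01      ]
 [ 0.60486426 -0.49988755  0.01      ]
 [ 0.57356217 -0.40638512  0.01      ]
 [ 0.62495025 -0.39045423  0.01      ]]
mid side c [ 0.465  -0.3564] sz [0.09  0.136] long dir deg 103.1
big side c [ 0.4153 -0.6184] sz [0.124 0.178] long dir deg 100.3
```

```bash
cat >> h.py <<'E'
YAW=np.radians(4.5); HP=np.array([.631,-.0270,.070]); U=np.array([np.cos(YAW),np.sin(YAW),0])
def handle(th): a=th+np.arctan2(51,195); return HP+.2016*(-np.cos(a)*U+np.array([0,0,np.sin(a)]))
def down(yaw): # tool z down, tool y at yaw
    y=np.array([np.cos(yaw),np.sin(yaw),0]); z=np.array([0,0,-1.]); return np.c_[np.cross(y,z),y,z]
def plan(p,R,n,start=None):
    from plant import robot
    if start is None:
        s=robot.read_state(); start=(np.array(s["tool_pos"]),Ro.from_rotvec(s["orientation"]).as_matrix())
    p0,R0=start; rv=Ro.from_matrix(R0.T@R).as_rotvec()
    for k in range(n):
        Rk=R0@Ro.from_rotvec(rv*k/n).as_matrix()
        print(np.round(np.r_[Rk.T@(p-p0)/n*100,np.degrees(rv)/n],1).tolist())
E
python3 - <<'E'
from h import *
p=handle(0)+[0,0,.06]; print(handle(0)); plan(p,down(YAW),12)
E
```

```text
[ 0.4365615  -0.04230264  0.12101039]
[3.1, -3.1, 0.3, -0.0, -0.0, -5.7]
[3.4, -2.7, 0.3, -0.0, -0.0, -5.7]
[3.6, -2.4, 0.3, -0.0, -0.0, -5.7]
[3.9, -2.0, 0.3, -0.0, -0.0, -5.7]
[4.0, -1.6, 0.3, -0.0, -0.0, -5.7]
[4.2, -1.2, 0.3, -0.0, -0.0, -5.7]
[4.3, -0.8, 0.3, -0.0, -0.0, -5.7]
[4.3, -0.4, 0.3, -0.0, -0.0, -5.7]
[4.4, 0.1, 0.3, -0.0, -0.0, -5.7]
[4.3, 0.5, 0.3, -0.0, -0.0, -5.7]
[4.3, 0.9, 0.3, -0.0, -0.0, -5.7]
[4.1, 1.3, 0.3, -0.0, -0.0, -5.7]
```

```bash
python3 -m inch '[[[3.1,-3.1,0.3,0,0,-5.7,-0.08],[3.4,-2.7,0.3,0,0,-5.7,-0.08],[3.6,-2.4,0.3,0,0,-5.7,-0.08],[3.9,-2.0,0.3,0,0,-5.7,-0.08],[4.0,-1.6,0.3,0,0,-5.7,-0.08]]]' 20
python3 -m inch '[[[4.2,-1.2,0.3,0,0,-5.7,-0.08],[4.3,-0.8,0.3,0,0,-5.7,-0.08],[4.3,-0.4,0.3,0,0,-5.7,-0.08],[4.4,0.1,0.3,0,0,-5.7,-0.08],[4.3,0.5,0.3,0,0,-5.7,-0.08]]]' 
python3 -m inch '[[[4.3,0.9,0.3,0,0,-5.7,-0.08],[4.1,1.3,0.3,0,0,-5.7,-0.08],[0,0,0,0,0,0,-0.08],[0,0,0,0,0,0,-0.08]]]'
python3 -c "
from h import *
plan(handle(0)-[0,0,.019],down(YAW),4)"
```

```text
t: 0.6
tool_pos: [0.3379, -0.3296, 0.203]
orientation: [-2.784, -1.454, -0.0]
force: [0.7, 0.5, 0.6]
opening: 0.0575
t: 1.1
tool_pos: [0.4084, -0.1235, 0.1883]
orientation: [-2.34, -2.096, -0.0]
force: [1.1, -1.0, 0.2]
opening: 0.0505
t: 1.5
tool_pos: [0.4355, -0.0419, 0.1822]
orientation: [-2.122, -2.315, 0.001]
force: [-0.8, -0.1, 0.3]
opening: 0.0503
[-0.0, 0.0, 2.0, -0.0, 0.0, 0.1]
[-0.0, 0.0, 2.0, -0.0, 0.0, 0.1]
[-0.0, 0.0, 2.0, -0.0, 0.0, 0.1]
[-0.0, 0.0, 2.0, -0.0, 0.0, 0.1]
```

```bash
python3 -m inch '[[[0,0.1,3,0,0,0,-0.08],[0,0,3,0,0,0,-0.08],[0,0,2,0,0,0,-0.08],[0,0,0,0,0,0,-0.08],[0,0,0,0,0,0,-0.08]]]' 
python3 -m inch '[[[0,0,0,0,0,0,1],[0,0,0,0,0,0,1],[0,0,0,0,0,0,1],[0,0,0,0,0,0,1],[0,0,0,0,0,0,1]]]' 20
python3 - <<'E'
from h import *
from plant import robot
s=robot.read_state(); print(s["tool_pos"],s["force"],s["opening"])
# arc deltas (du, dtoolz) cm per row: relative angles
th=np.linspace(0,1.53,21)
P=np.array([[handle(t)@U,handle(t)[2]] for t in th]); d=np.diff(P,axis=0)*100
for t,r in zip(th[1:],d): print(round(t,3),np.round([r[0],-r[1]],2))
E
```

```text
t: 2.0
tool_pos: [0.4365, -0.0438, 0.103]
orientation: [-2.128, -2.311, 0.001]
force: [0.2, 0.1, 0.3]
opening: 0.0497
t: 2.5
tool_pos: [0.4369, -0.0427, 0.1029]
orientation: [2.125, 2.314, 0.0]
force: [-0.3, 0.9, -0.5]
opening: 0.0148
[ 0.43694312 -0.04265342  0.10292372] [-0.2559611   0.89184237 -0.49172471] 0.014815388721106272
0.076 [ 0.45 -1.48]
0.153 [ 0.56 -1.44]
0.229 [ 0.67 -1.39]
0.306 [ 0.77 -1.34]
0.382 [ 0.87 -1.27]
0.459 [ 0.97 -1.2 ]
0.536 [ 1.05 -1.12]
0.612 [ 1.14 -1.04]
0.688 [ 1.21 -0.95]
0.765 [ 1.28 -0.86]
0.842 [ 1.34 -0.76]
0.918 [ 1.4  -0.65]
0.994 [ 1.44 -0.54]
1.071 [ 1.48 -0.43]
1.148 [ 1.51 -0.31]
1.224 [ 1.53 -0.2 ]
1.3 [ 1.54 -0.08]
1.377 [1.54 0.04]
1.454 [1.53 0.15]
1.53 [1.52 0.27]
```

```bash
python3 -m inch '[[[0,0.45,-1.48,0,0,0,1],[0,0.56,-1.44,0,0,0,1],[0,0.67,-1.39,0,0,0,1],[0,0.77,-1.34,0,0,0,1],[0,0.87,-1.27,0,0,0,1]]]'
python3 - <<'E'
from h import *
from plant import robot
s=robot.read_state(); g=np.array(s["tool_pos"])+[0,0,.019]; v=g-HP
print("err vs handle(.382)",(g-handle(.382)).round(4),"th est",np.arctan2(v[2],-v@U)-np.arctan2(51,195),"r",np.hypot(v[2],v@U),s["force"],s["opening"])
E
```

```text
t: 3.0
tool_pos: [0.469, -0.0401, 0.172]
orientation: [-2.124, -2.312, 0.004]
force: [-2.5, -3.2, -2.4]
opening: 0.0131
err vs handle(.382) [-0.0006 -0.0004  0.001 ] th est 0.38408217174580106 r 0.20264736026964866 [-2.45595598 -3.2202004  -2.38622329] 0.0131067836758755
```

Tracking the arc to within about 1 mm, so I'll continue.

```bash
python3 -m inch '[[[0,0.97,-1.2,0,0,0,1],[0,1.05,-1.12,0,0,0,1],[0,1.14,-1.04,0,0,0,1],[0,1.21,-0.95,0,0,0,1],[0,1.28,-0.86,0,0,0,1]]]'
python3 -m inch '[[[0,1.34,-0.76,0,0,0,1],[0,1.4,-0.65,0,0,0,1],[0,1.44,-0.54,0,0,0,1],[0,1.48,-0.43,0,0,0,1],[0,1.51,-0.31,0,0,0,1]]]'
python3 -c "
from h import *
from plant import robot
s=robot.read_state(); g=np.array(s['tool_pos'])+[0,0,.019]; v=g-HP
print((g-handle(1.148)).round(4),'th',np.arctan2(v[2],-v@U)-np.arctan2(51,195),'r',np.hypot(v[2],v@U))"
```

```text
t: 3.5
tool_pos: [0.5254, -0.0359, 0.2253]
orientation: [-2.125, -2.313, 0.004]
force: [-8.5, -4.2, 8.4]
opening: 0.0134
t: 4.0
tool_pos: [0.5979, -0.0299, 0.2515]
orientation: [2.125, 2.312, -0.002]
force: [-1.9, -5.5, 1.8]
opening: 0.0135
[ 0.0003 -0.0003  0.0017] th 1.150921099748936 r 0.20326486479200018
```

```bash
python3 -m inch '[[[0,1.53,-0.15,0,0,0,1],[0,1.54,-0.05,0,0,0,1],[0,1.54,0.08,0,0,0,1],[0,1.53,0.2,0,0,0,1],[0,1.3,0.26,0,0,0,1]]]'
python3 -m inch '[[[0,0.3,0.05,0,0,0,1],[0,0,0,0,0,0,1],[0,0,0,0,0,0,1]]]'
python3 - <<'E'
from h import *
from plant import robot
for n in("side","top"):
    c=robot.read_camera(n); np.savez(f"{n}1.npz",**c); cv2.imwrite(f"pics/{n}1.png",cv2.resize(c["image"][120:290,170:390],None,fx=3.5,fy=3.5,interpolation=2))
s=robot.read_state(); g=np.array(s['tool_pos'])+[0,0,.019]; v=g-HP
print('th',np.arctan2(v[2],-v@U)-np.arctan2(51,195),'r',np.hypot(v[2],v@U))
E
```

```text
t: 4.5
tool_pos: [0.6726, -0.0242, 0.2478]
orientation: [2.125, 2.311, -0.002]
force: [-0.1, -6.2, 0.3]
opening: 0.014
t: 4.8
tool_pos: [0.6751, -0.024, 0.247]
orientation: [2.125, 2.311, -0.002]
force: [1.5, -5.9, 0.7]
opening: 0.0133
th 1.536166592695447 r 0.2009188289792839
```

View pics/side1.png

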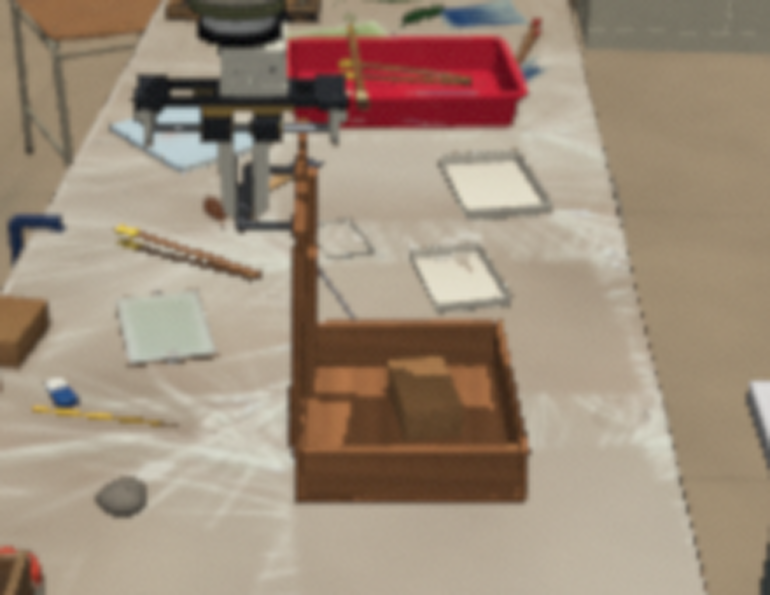

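Lid is upright and the cork block is visible in the front half (crop about (425,400)). To be sure it passes 1.52, I'll ease it on toward the stop while watching force.

```bash
python3 -m inch '[[[0,0.3,0.06,0,0,0,1],[0,0,0,0,0,0,1]]]'
python3 -m inch '[[[0,0.3,0.06,0,0,0,1],[0,0,0,0,0,0,1]]]'
```

```text
t: 5.1
tool_pos: [0.6779, -0.0239, 0.2464]
orientation: [2.126, 2.311, -0.003]
force: [-0.5, -6.0, 1.2]
opening: 0.0135
t: 5.3
tool_pos: [0.6785, -0.0238, 0.2461]
orientation: [-2.126, -2.31, 0.009]
force: [-13.7, -6.2, 8.2]
opening: 0.0132
```

```bash
python3 -m inch '[[[0,-0.7,-0.14,0,0,0,1],[0,-0.6,-0.12,0,0,0,1],[0,-0.6,-0.1,0,0,0,1],[0,-0.5,-0.08,0,0,0,1],[0,-0.4,-0.05,0,0,0,1]]]'
python3 -m inch '[[[0,-0.3,-0.03,0,0,0,1],[0,-0.3,-0.03,0,0,0,1],[0,0,0,0,0,0,1]]]'
python3 -m inch '[[[0,-0.3,-0.02,0,0,0,1],[0,-0.3,-0.02,0,0,0,1],[0,0,0,0,0,0,1]]]'
```

```text
t: 5.8
tool_pos: [0.6528, -0.0253, 0.2508]
orientation: [2.125, 2.312, -0.001]
force: [1.4, -4.7, 0.5]
opening: 0.0132
t: 6.1
tool_pos: [0.6467, -0.0254, 0.2513]
orientation: [2.125, 2.312, -0.001]
force: [1.2, -5.4, 0.7]
opening: 0.0134
t: 6.4
tool_pos: [0.6408, -0.0257, 0.2516]
orientation: [2.125, 2.313, -0.0]
force: [-0.7, -4.8, 1.6]
opening: 0.0134
```

```bash
for i in 1; do python3 -m inch '[[[0,-0.3,-0.02,0,0,0,1],[0,-0.2,0,0,0,0,1],[0,0,0,0,0,0,1]]]'; done
python3 -m inch '[[[0,-0.3,0,0,0,0,1],[0,-0.2,0,0,0,0,1],[0,0,0,0,0,0,1]]]'
```

```text
t: 6.7
tool_pos: [0.6358, -0.026, 0.2517]
orientation: [2.125, 2.313, -0.0]
force: [0.8, -4.8, 2.1]
opening: 0.0136
t: 7.0
tool_pos: [0.6308, -0.0263, 0.2516]
orientation: [2.125, 2.313, -0.0]
force: [0.1, -5.0, 2.0]
opening: 0.0132
```

```bash
python3 -m inch '[[[0,-0.3,0,0,0,0,1],[0,-0.2,0,0,0,0,1],[0,0,0,0,0,0,1]]]'; 
python3 -m inch '[[[0,-0.2,0.02,0,0,0,1],[0,-0.2,0.02,0,0,0,1],[0,0,0,0,0,0,1]]]'
```

```text
t: 7.3
tool_pos: [0.6262, -0.0265, 0.2516]
orientation: [2.125, 2.313, 0.002]
force: [3.6, -3.2, 1.2]
opening: 0.0136
t: 7.6
tool_pos: [0.6236, -0.0266, 0.2517]
orientation: [2.123, 2.312, 0.005]
force: [10.5, -2.1, -0.0]
opening: 0.0132
```

The force rise at x≈0.625 (lid about 1.28) shows the stay is taking the load. I'll relieve the press and crack the fingers slightly, so they can still catch the lid.

```bash
python3 -m inch '[[[0,0.2,0,0,0,0,1],[0,0,0,0,0,0,1],[0,0,0,0,0,0,0.55],[0,0,0,0,0,0,0.55],[0,0,0,0,0,0,0.55]]]'
python3 - <<'E'
from h import *
from plant import robot
c=robot.read_camera("side"); np.savez("side2.npz",**c); cv2.imwrite("pics/side2.png",cv2.resize(c["image"][150:270,230:350],None,fx=5,fy=5,interpolation=2))
print(robot.read_state()["force"])
E
```

```text
t: 8.1
tool_pos: [0.6235, -0.026, 0.2506]
orientation: [-2.124, -2.313, -0.0]
force: [1.2, 0.0, 0.7]
opening: 0.0209
[1.24057431 0.50233304 0.49364511]
```

View pics/side2.png

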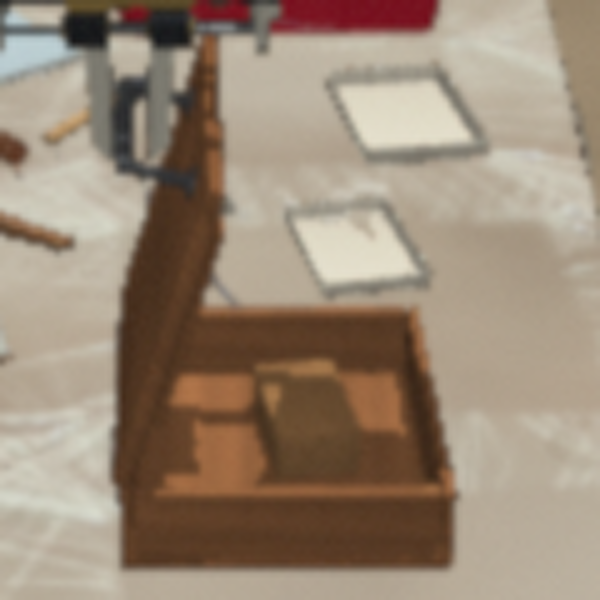

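Stay is engaged, the bar is free between slightly open fingers, and the cork is visible in the box. Opening a bit more and lifting away.

```bash
python3 -m inch '[[[0,0,0,0,0,0,0.4],[0,0,0,0,0,0,0.4],[0,0,-0.5,0,0,0,0.4],[0,0,-1,0,0,0,0.4],[0,0,-1.5,0,0,0,0.4]]]'; 
python3 -m inch '[[[0,0,-2.5,0,0,0,0.4],[0,0,-3,0,0,0,0.4],[0,0,-3,0,0,0,0.4],[0,0,0,0,0,0,0.4],[0,0,0,0,0,0,0.4]]]'
python3 - <<'E'
from h import *
from plant import robot
for n in("side","top"):
    c=robot.read_camera(n); np.savez(f"{n}3.npz",**c)
    o=c["image"][150:270,220:370] if n=="side" else c["image"][170:270,210:360]
    cv2.imwrite(f"pics/{n}3.png",cv2.resize(o,None,fx=5,fy=5,interpolation=2))
c=dict(np.load("side2.npz"));d=dict(np.load("side3.npz"))
print(robot.read_state()["force"])
E
```

```text
t: 8.65
tool_pos: [0.6235, -0.0267, 0.2814]
orientation: [-2.125, -2.313, 0.001]
force: [-0.2, 0.8, -0.3]
opening: 0.0275
t: 9.15
tool_pos: [0.6245, -0.0269, 0.3683]
orientation: [2.123, 2.311, 0.003]
force: [0.2, -0.1, 0.0]
opening: 0.0278
[ 0.15780084  0.23804215 -0.91303791]
```

```bash
python3 -c "
import cv2,numpy as np
a=cv2.imread('pics/side3.png');b=cv2.imread('pics/top3.png')
a=cv2.resize(a,(500,400));b=cv2.resize(b,(500,333))[:200]
cv2.imwrite('pics/m3.png',np.vstack([a,cv2.resize(cv2.imread('pics/top3.png'),(500,333))[:200]]))"
```

```text
(no output)
```

View pics/side3.png

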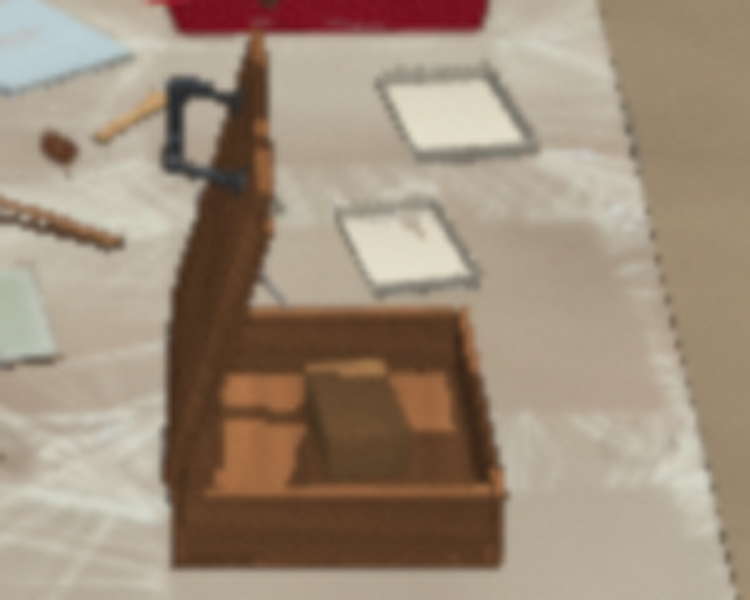

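View pics/top3.png

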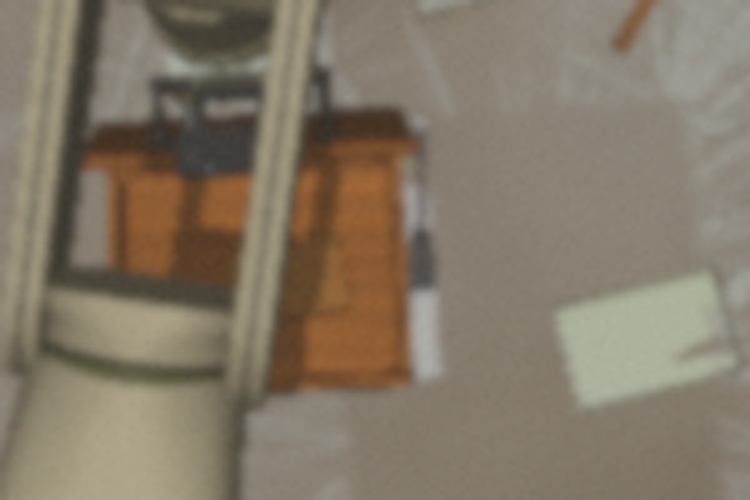

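Lid stands propped by itself with the stay down behind the catch; the cork is partly hidden from above by the arm. I'll clear the arm to the right for a full top view.

```bash
python3 -m inch '[[[-4,-2,0,0,0,0,0],[-4.5,-2,0,0,0,0,-0.5],[-4.5,-2,0,0,0,0,-1],[-4.5,-2,0,0,0,0,-1],[-4.5,-2,0,0,0,0,-1]]]'; 
python3 -m inch '[[[-4.5,-2,0,0,0,0,-1],[-4,-2,0,0,0,0,-1],[0,0,0,0,0,0,-1]]]'
python3 - <<'E'
from h import *
from plant import robot
c=robot.read_camera("top"); np.savez("top4.npz",**c)
cv2.imwrite("pics/top4.png",cv2.resize(c["image"][180:260,220:310],None,fx=8,fy=7.5,interpolation=2))
E
```

```text
t: 9.75
tool_pos: [0.5415, -0.2558, 0.3644]
orientation: [-2.123, -2.312, 0.001]
force: [-0.1, 0.1, 0.4]
opening: 0.0634
t: 10.05
tool_pos: [0.507, -0.3472, 0.3636]
orientation: [-2.13, -2.304, 0.003]
force: [-0.1, -0.4, -0.4]
opening: 0.0871
```

View pics/top4.png

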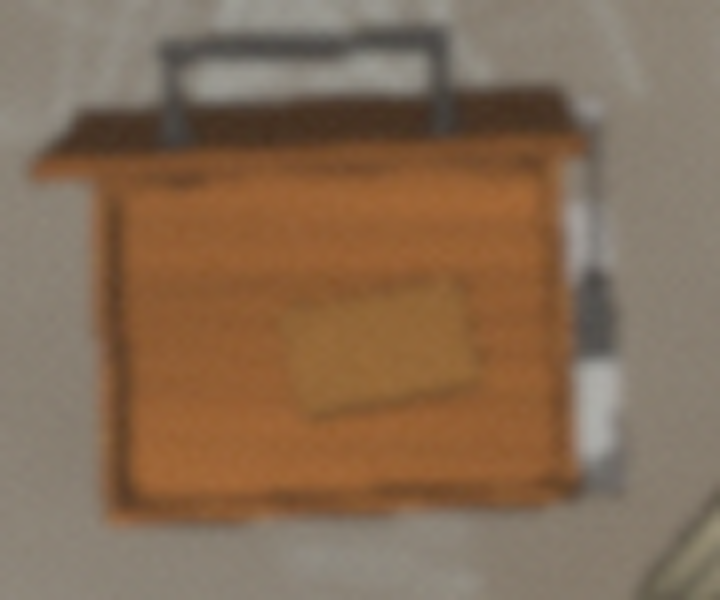

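Run:
```python
from h import *
t=dict(np.load("top4.npz")); im=t["image"]
f=lambda P:np.array(P)/[8,7.5]+[220,180]-.44
w=onz(t,f([(283,308),(460,277),(478,378),(308,415)]),.047); 
print(w.round(4),w.mean(0)); 
for a,b in((0,1),(3,2)): d=w[b]-w[a]; print(np.linalg.norm(d),np.degrees(np.arctan2(d[1],d[0])))
for a,b in((3,0),(2,1)): d=w[b]-w[a]; print(np.linalg.norm(d),np.degrees(np.arctan2(d[1],d[0])))
hsv=cv2.cvtColor(im,cv2.COLOR_BGR2HSV); m=np.zeros(im.shape[:2],np.uint8)
r=hsv[205:240,240:287]; print(r[18,18:30].tolist(), r[30,5:12].tolist())
m[208:240,242:286]=cv2.inRange(hsv[208:240,242:286],(14,0,0),(30,255,255))
m=cv2.morphologyEx(cv2.medianBlur(m,3),cv2.MORPH_OPEN,np.ones((5,5)))
c=max(cv2.findContours(m,0,1)[0],key=cv2.contourArea); R=cv2.minAreaRect(c); w2=onz(t,cv2.boxPoints(R),.047)
print(R,w2.round(4),w2.mean(0))
c=w.mean(0)-HP; V=np.array([-U[1],U[0],0]); print("cork in chest rel hinge u,v",c@U,c@V)
hb=f([(165,47),(445,38)]); print("handle",onz(t,hb,handle(1.28)[2]).round(3), handle(1.28))
```

```text
[[ 0.5233 -0.0106  0.047 ]
 [ 0.5419 -0.1002  0.047 ]
 [ 0.4873 -0.1104  0.047 ]
 [ 0.4656 -0.0248  0.047 ]] [ 0.50452601 -0.06148725  0.047     ]
0.09149345374797879 -78.23693019044792
0.08831442927712879 -75.78442476578407
0.05941270573485621 13.747409195275772
0.05561100140060895 10.523864095128912
[[15, 160, 142], [15, 157, 145], [15, 156, 147], [15, 154, 147], [15, 157, 145], [15, 155, 145], [15, 155, 145], [16, 155, 146], [16, 156, 144], [15, 156, 147], [15, 154, 146], [16, 155, 146]] [[13, 166, 155], [13, 169, 155], [14, 169, 154], [13, 166, 154], [13, 166, 154], [13, 171, 154], [14, 165, 155]]
((267.0, 227.0), (20.0, 26.0), 90.0) [[ 0.538  -0.0065  0.047 ]
 [ 0.5401 -0.1122  0.047 ]
 [ 0.4588 -0.1137  0.047 ]
 [ 0.4567 -0.0085  0.047 ]] [ 0.49842753 -0.06021667  0.047     ]
cork in chest rel hinge u,v -0.12878994931149998 -0.024457901197392405
handle [[ 0.625  0.034  0.271]
 [ 0.632 -0.091  0.271]] [ 0.62396965 -0.0275533   0.27147662]
```

```bash
cat >> h.py <<'E'
V=np.array([-U[1],U[0],0])
def uv(u,v,z): return np.array([HP[0],HP[1],0])+u*U+v*V+np.array([0,0,z])
RG=down(np.radians(12))@Ro.from_euler('x',-4,degrees=True).as_matrix()
E
python3 - <<'E'
from h import *
A=uv(-.170,-.0245,.22);B=uv(-.165,-.0245,.13);C=uv(-.142,-.0245,.06);D=uv(-.138,-.0245,.017)
plan(A,RG,9);print();plan(B,RG,3,(A,RG));print();plan(C,RG,4,(B,RG));print();plan(D,RG,3,(C,RG));print(A,B,C,D)
E
```

```text
[3.1, -0.2, 1.6, -0.5, 0.0, -0.8]
[3.1, -0.2, 1.6, -0.5, 0.0, -0.8]
[3.1, -0.2, 1.6, -0.5, 0.0, -0.8]
[3.1, -0.1, 1.6, -0.5, 0.0, -0.8]
[3.1, -0.1, 1.6, -0.5, 0.0, -0.8]
[3.1, -0.1, 1.6, -0.5, 0.0, -0.8]
[3.1, -0.1, 1.6, -0.5, 0.0, -0.8]
[3.1, -0.0, 1.6, -0.5, 0.0, -0.8]
[3.1, 0.0, 1.6, -0.5, 0.0, -0.8]

[-0.0, -0.0, 3.0, 0.0, 0.0, 0.0]
[-0.0, -0.0, 3.0, 0.0, 0.0, 0.0]
[-0.0, -0.0, 3.0, 0.0, 0.0, 0.0]

[-0.1, 0.4, 1.8, 0.0, 0.0, 0.0]
[-0.1, 0.4, 1.8, 0.0, 0.0, 0.0]
[-0.1, 0.4, 1.8, 0.0, 0.0, 0.0]
[-0.1, 0.4, 1.8, 0.0, 0.0, 0.0]

[-0.0, 0.0, 1.4, 0.0, 0.0, 0.0]
[-0.0, 0.0, 1.4, 0.0, 0.0, 0.0]
[-0.0, 0.0, 1.4, 0.0, 0.0, 0.0]
[ 0.4634463  -0.06476252  0.22      ] [ 0.46843089 -0.06437023  0.13      ] [ 0.49135999 -0.06256567  0.06      ] [ 0.49534766 -0.06225183  0.017     ]
```

```bash
python3 -m inch '[[[3.1,-0.2,1.6,-0.5,0,-0.8,-1],[3.1,-0.2,1.6,-0.5,0,-0.8,-1],[3.1,-0.2,1.6,-0.5,0,-0.8,-1],[3.1,-0.1,1.6,-0.5,0,-0.8,-1],[3.1,-0.1,1.6,-0.5,0,-0.8,-1]]]'
python3 -m inch '[[[3.1,-0.1,1.6,-0.5,0,-0.8,-1],[3.1,-0.1,1.6,-0.5,0,-0.8,-1],[3.1,0,1.6,-0.5,0,-0.8,-1],[3.1,0,1.6,0,0,-0.8,-1],[0,0,0,0,0,0,-1]]]'
python3 - <<'E'
from h import *
B=uv(-.165,-.0245,.13)
plan(B,RG,3)
E
```

```text
t: 10.6
tool_pos: [0.4858, -0.1864, 0.2843]
orientation: [2.022, 2.367, 0.051]
force: [-0.0, 0.7, -0.2]
opening: 0.0927
t: 11.1
tool_pos: [0.4639, -0.0623, 0.2182]
orientation: [1.943, 2.414, 0.078]
force: [0.0, -0.6, 0.0]
opening: 0.093
[-0.1, -0.1, 2.9, -0.1, 0.0, 0.1]
[-0.1, -0.1, 2.9, -0.1, 0.0, 0.1]
[-0.1, -0.1, 2.9, -0.1, 0.0, 0.1]
```

```bash
python3 -m inch '[[[-0.1,-0.1,2.9,-0.1,0,0.1,-1],[-0.1,-0.1,2.9,-0.1,0,0.1,-1],[-0.1,-0.1,2.9,-0.1,0,0.1,-1],[0,0,0,0,0,0,-1]]]'
python3 -m inch '[[[-0.1,0.4,1.8,0,0,0,-1],[-0.1,0.4,1.8,0,0,0,-1],[0,0.4,1.8,0,0,0,-1],[0,0.5,1.8,0,0,0,-1],[0,0,0,0,0,0,-1]]]'
python3 - <<'E'
from h import *
from plant import robot
D=uv(-.138,-.0245,.017)
plan(D,RG,3)
c=robot.read_camera("side"); cv2.imwrite("pics/side5.png",cv2.resize(c["image"][140:270,220:370],None,fx=5,fy=4.6,interpolation=2))
E
```

```text
t: 11.5
tool_pos: [0.467, -0.0685, 0.1302]
orientation: [1.953, 2.403, 0.081]
force: [-0.2, -0.1, 0.2]
opening: 0.0931
t: 12.0
tool_pos: [0.4918, -0.0669, 0.0632]
orientation: [1.95, 2.4, 0.084]
force: [0.1, 0.1, 0.5]
opening: 0.093
[0.1, 0.0, 1.5, 0.1, 0.1, -0.1]
[0.1, 0.0, 1.5, 0.1, 0.1, -0.1]
[0.1, 0.0, 1.5, 0.1, 0.1, -0.1]
```

View pics/side5.png

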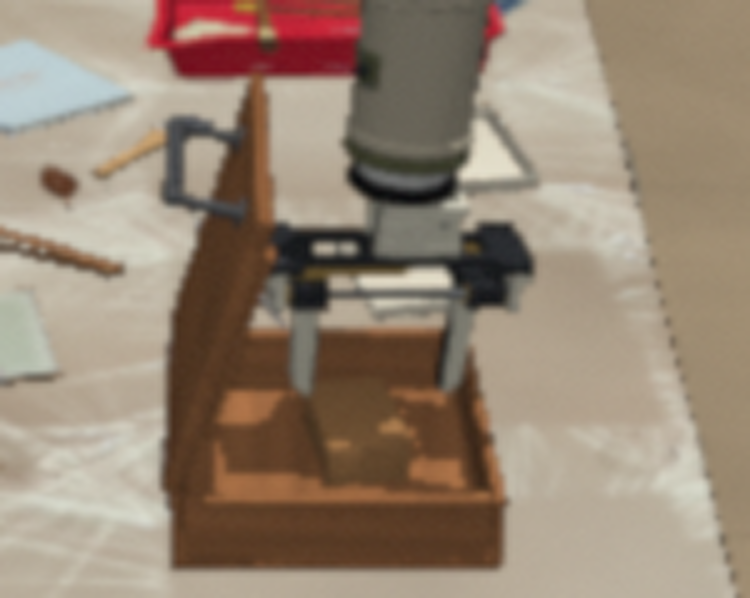

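Fingers are at the box rim straddling the cork (crop x about 300 and 455). The body clears the lid, though not by much, so I'll go straight down.

```bash
python3 -m inch '[[[0.1,0,1.5,0,0,0,-1],[0.1,0,1.5,0,0,0,-1],[0.1,0,1.5,0,0,0,-1],[0,0,0,0,0,0,-1]]]'
python3 -m inch '[[[0,0,0,0,0,0,1],[0,0,0,0,0,0,1],[0,0,0,0,0,0,1],[0,0,0,0,0,0,1],[0,0,0,0,0,0,1]]]' 12
```

```text
t: 12.45
tool_pos: [0.4945, -0.0638, 0.0192]
orientation: [1.95, 2.398, 0.084]
force: [-1.2, 0.5, -0.6]
opening: 0.0929
t: 12.95
tool_pos: [0.4959, -0.0642, 0.0201]
orientation: [1.948, 2.396, 0.086]
force: [-0.2, 0.2, 5.2]
opening: 0.0612
```

```bash
python3 -m inch '[[[0,-0.6,-1.5,0,0,0,1],[0,-0.8,-2.5,0,0,0,1],[0,-0.8,-3,0,0,0,1],[0,-0.8,-3,0,0,0,1],[0,-0.8,-3,0,0,0,1]]]'
python3 -m inch '[[[0,-0.5,-3,1,0,0,1],[0,0,-3,1,0,0,1],[0,0,0,2,0,0,1],[0,0,0,0,0,0,1]]]'
python3 - <<'E'
from h import *
T=np.array([.464,-.357,.17])
plan(T,down(np.radians(14)),9)
E
```

```text
t: 13.45
tool_pos: [0.4473, -0.073, 0.1467]
orientation: [1.95, 2.398, 0.085]
force: [0.3, -1.0, -1.5]
opening: 0.0618
t: 13.85
tool_pos: [0.4401, -0.0748, 0.2063]
orientation: [1.977, 2.432, 0.002]
force: [0.6, -0.0, -1.4]
opening: 0.0618
[-3.1, -0.4, 0.4, 0.0, 0.0, -0.2]
[-3.1, -0.4, 0.4, 0.0, 0.0, -0.2]
[-3.1, -0.4, 0.4, 0.0, 0.0, -0.2]
[-3.1, -0.4, 0.4, 0.0, 0.0, -0.2]
[-3.1, -0.4, 0.4, 0.0, 0.0, -0.2]
[-3.1, -0.4, 0.4, 0.0, 0.0, -0.2]
[-3.1, -0.5, 0.4, 0.0, 0.0, -0.2]
[-3.1, -0.5, 0.4, 0.0, 0.0, -0.2]
[-3.1, -0.5, 0.4, 0.0, 0.0, -0.2]
```

```bash
python3 -m inch '[[[-3.1,-0.4,0.4,0,0,-0.2,1],[-3.1,-0.4,0.4,0,0,-0.2,1],[-3.1,-0.4,0.4,0,0,-0.2,1],[-3.1,-0.4,0.4,0,0,-0.2,1],[-3.1,-0.4,0.4,0,0,-0.2,1]]]'
python3 -m inch '[[[-3.1,-0.4,0.4,0,0,-0.2,1],[-3.1,-0.5,0.4,0,0,-0.2,1],[-3.1,-0.5,0.4,0,0,-0.2,1],[-3.1,-0.5,0.4,0,0,-0.2,1],[0,0,0,0,0,0,1]]]'
python3 - <<'E'
from h import *
from plant import robot
T=np.array([.464,-.357,.03])
plan(T,down(np.radians(14)),5)
c=robot.read_camera("side"); cv2.imwrite("pics/side6.png",cv2.resize(c["image"][100:260,230:400],None,fx=4.6,fy=3.7,interpolation=2))
E
```

```text
t: 14.35
tool_pos: [0.4519, -0.2312, 0.1844]
orientation: [1.958, 2.451, 0.002]
force: [0.2, 0.5, 0.3]
opening: 0.0616
t: 14.85
tool_pos: [0.4607, -0.358, 0.168]
orientation: [1.945, 2.462, 0.001]
force: [0.1, 0.9, -0.8]
opening: 0.0614
[0.0, 0.1, 2.8, 0.0, 0.0, -0.1]
[0.0, 0.1, 2.8, 0.0, 0.0, -0.1]
[0.0, 0.1, 2.8, 0.0, 0.0, -0.1]
[0.0, 0.1, 2.8, 0.0, 0.0, -0.1]
[0.0, 0.1, 2.8, 0.0, 0.0, -0.1]
```

View pics/side6.png

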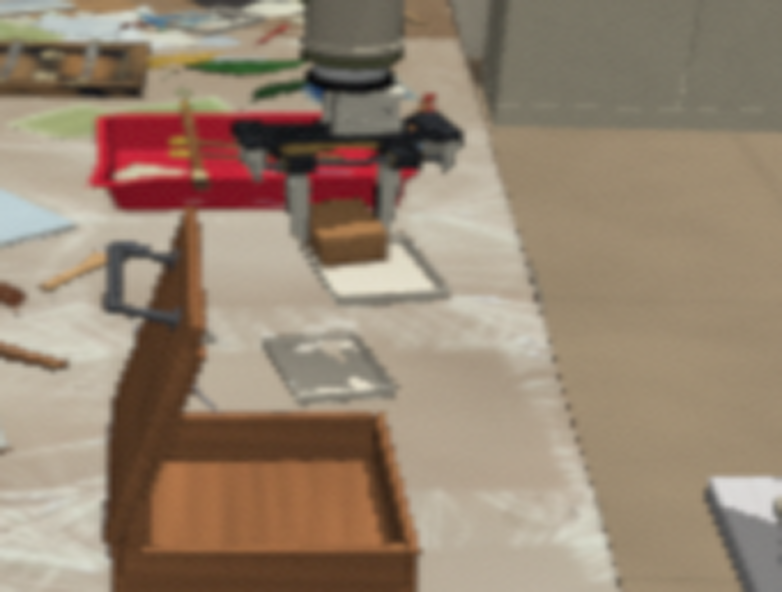

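Cork is held between the fingers, the lid is still propped and the chest is empty. Lowering into the middle tray.

```bash
python3 -m inch '[[[0,0.1,2.8,0,0,-0.1,1],[0,0.1,2.8,0,0,-0.1,1],[0,0.1,2.8,0,0,-0.1,1],[0,0.1,2.8,0,0,-0.1,1],[0,0,2.4,0,0,0,1]]]'
python3 -m inch '[[[0,0,0.4,0,0,0,1],[0,0,0.3,0,0,0,1],[0,0,0.2,0,0,0,1],[0,0,0,0,0,0,1]]]'
```

```text
t: 15.4
tool_pos: [0.4663, -0.353, 0.0324]
orientation: [1.931, 2.472, 0.003]
force: [-0.3, -0.4, -1.3]
opening: 0.0614
t: 15.8
tool_pos: [0.4678, -0.3556, 0.0269]
orientation: [1.93, 2.468, 0.001]
force: [0.4, 0.6, -1.2]
opening: 0.0617
```

```bash
python3 -m inch '[[[0,-0.3,0.3,0,0,0,1],[0,0,0.2,0,0,0,1],[0,0,0.2,0,0,0,1],[0,0,0,0,0,0,1]]]'
```

```text
t: 16.2
tool_pos: [0.464, -0.3558, 0.0182]
orientation: [1.932, 2.47, 0.002]
force: [0.2, 0.1, -1.3]
opening: 0.0614
```

```bash
python3 -m inch '[[[0,0,0,0,0,0,-0.5],[0,0,0,0,0,0,-0.6],[0,0,0,0,0,0,-0.7],[0,0,0,0,0,0,-0.7],[0,0,0,0,0,0,-0.7]]]'
python3 -m inch '[[[0,0,-2,0,0,0,-0.7],[0,0,-4,0,0,0,-0.7],[0,0,-5,0,0,0,-0.7],[-4,-1,-4,0,0,0,-0.7],[-5,-1,-3,0,0,0,-0.7]]]'
python3 -m inch '[[[-5,-1,-2,0,0,0,-0.7],[-5,-1,0,0,0,0,-0.7],[-5,-1,0,0,0,0,-0.7],[-4,0,0,0,0,0,-0.7],[0,0,0,0,0,0,-0.7]]]'
python3 - <<'E'
from h import *
from plant import robot
T=robot.read_camera("top");S=robot.read_camera("side")
a=cv2.resize(T["image"][180:262,225:365],(700,300),interpolation=2)
b=cv2.resize(S["image"][150:270,220:360],(700,300),interpolation=2)
cv2.imwrite("pics/fin.png",np.vstack([a,b])); np.savez("top7.npz",**T); np.savez("side7.npz",**S)
E
```

```text
t: 16.7
tool_pos: [0.4643, -0.356, 0.0187]
orientation: [1.931, 2.469, 0.002]
force: [0.3, -0.4, 0.2]
opening: 0.0786
t: 17.2
tool_pos: [0.4664, -0.4348, 0.1932]
orientation: [1.925, 2.469, 0.001]
force: [0.4, -1.2, 0.2]
opening: 0.0789
t: 17.7
tool_pos: [0.4797, -0.6232, 0.2018]
orientation: [1.939, 2.47, 0.003]
force: [-0.5, -0.7, -0.9]
opening: 0.0792
```

View pics/fin.png

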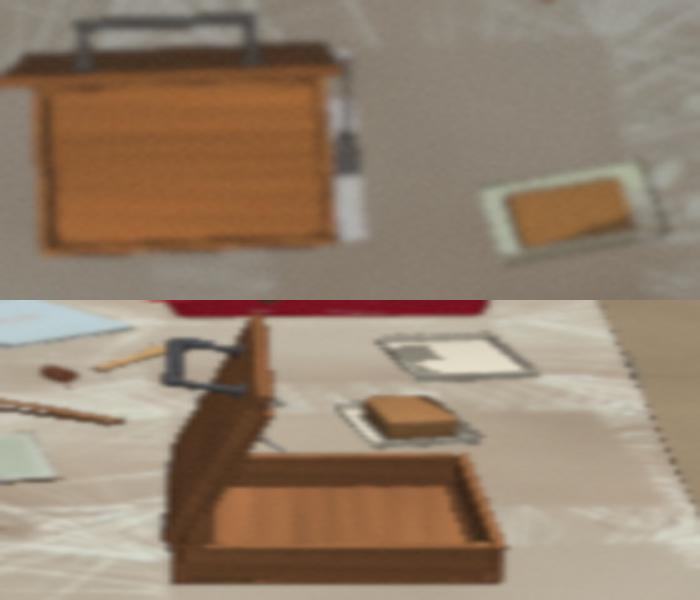

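Cork lies in the middle tray (montage corners about (507,192) to (635,222)), and the lid is still propped. A quick numeric check of the offset comes before handing in.

Run:
```python
from h import *
t=dict(np.load("top7.npz")); s=dict(np.load("side7.npz"))
f=lambda P:np.array(P)/[5,300/82]+[225,180]-.4
g=lambda P:(np.array(P)-[0,300])/[5,2.5]+[220,150]-.4
k=onz(t,f([(507,192),(625,178),(635,222),(522,248)]),.040).mean(0)
im=t["image"].astype(int); m=((im[...,2]-im[...,0]>40)*255).astype(np.uint8); m[:,:312]=0;m[:,365:]=0;m[:215]=0;m[262:]=0
c=max(cv2.findContours(m,0,1)[0],key=cv2.contourArea); w=onz(t,cv2.boxPoints(cv2.minAreaRect(c)),.040); k2=w.mean(0)
for k in(k,k2):
    d=k-[.464,-.357,.04]; a=np.radians(14); print(k.round(4),"in tray x,y",d[0]*np.cos(a)+d[1]*np.sin(a),-d[0]*np.sin(a)+d[1]*np.cos(a))
ks=onz(s,g([(365,396),(423,395),(460,422),(390,425)]),.040); print("side",ks.mean(0).round(4)); print(np.linalg.norm(w[1]-w[0]),np.linalg.norm(w[2]-w[1]))
# bystanders: frame difference left of chest
a=dict(np.load("top0.npz"))["image"][110:245,130:225].astype(int);b=t["image"][110:245,130:225].astype(int)
print("diff px",(abs(a-b).max(2)>40).sum())
```

```text
[ 0.464  -0.3534  0.04  ] in tray x,y 0.0008830606519628328 0.0034619550953079387
[ 0.4617 -0.3523  0.04  ] in tray x,y -0.0010511948125856857 0.005138803287634492
side [ 0.4652 -0.346   0.04  ]
0.09607467381100805 0.06077877414325148
diff px 1
```

```bash
python3 -m inch '[[[0,0,0,0,0,0,-0.7],[0,0,0,0,0,0,-0.7],[0,0,0,0,0,0,-0.7]]]'; python3 -c "
from plant import robot
robot.close_job()"
```

```text
t: 18.1
tool_pos: [0.482, -0.6186, 0.2101]
orientation: [1.928, 2.469, 0.001]
force: [-0.4, 0.4, -0.6]
opening: 0.0789
the job is handed in; nothing more can be done
```

The job is handed in at about 18 s of the 70 s allowed; it reports no verdict, so the result below rests on my own checks.

**What I did:** I gripped the lid's handle and raised the lid to its stop at 1.55 rad. I then eased it down until a force rise showed the stay taking the load at about 1.28 rad, and let go. The cork block came out of the chest with the lid propped, and I laid it in the middle-sized tray. The block was released about 5 mm above the tray floor, because the fingers could not fit between it and the tray walls.

**Last checks:**
- **Cork:** the top view puts it within about 1 mm in x and 3–5 mm in y of the tray's centre, and its outline measures 96 x 61 mm, as it should lying flat. The side view gave about 11 mm in y, which disagrees by a few millimetres but is still inside the limit. I judged flatness from the pictures only.
- **Lid and stay:** the final pictures show the lid still propped. I did not measure its angle or the stay's contact force after letting go.
- **Bystanders:** the top pictures before and after differ by only one pixel around the bottles and glue stick, so they did not move.
- **Robot:** it ended clear of everything, with about zero force.

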